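# Open the tall tea dispenser's slide gate

### The arm

A 6-joint arm with a two-finger parallel gripper is mounted at the origin on the work surface. World frame = base frame: x ahead of the robot, y to its left, z up, the work surface at z = 0. Lengths are in m, angles in rad, forces in N, time in s.
With the tool pointing down it reaches from about 0.35 to 0.975 m from the base axis. Payload 17.4 kg.
Tool frame: the origin (TCP) lies on the centre line of the jaws, within the pads' length; the fingertips stand 19 mm ahead of it and the grasp point (between the pads) is the TCP; z points along the fingers, y is the line along which they close (so a half turn about z gives the same grasp; the last joint's range is limited). The gripper opens to 85 mm and grips with 20 to 120 N. Pads are 22 mm wide; open, the fingers measure 114 mm over their backs; the gripper's body (76 mm by 85 mm) begins 54 mm behind the grasp point. The pads swing forward as they close: fully open they stand 13 mm farther back than shut.
Start: joints at [1.309, 0.116, 1.442, -0, 1.584, -0.038], TCP at [0.15, 0.658, 0.25] pointing down, gripper open.
Joint ranges: [-2.83, 2.83], [-0.83, 2.19], [0.07, 2.5], [-1.14, 4.28], [0.01, 3], [-2.97, 2.97]. Speed limits (rad/s): [1.89, 1.89, 2.22, 3.14, 3.14, 3.14].

### API

Orientations are given as a rotation vector (axis times angle).
In Python, from station import bot gives the robot as it stands.
- The arm moves only by the shell command python3 -m pendant 'ROWS'. ROWS is JSON, one flat list of numbers, 7 for each row, row after row: the finger opening in mm, from 0 to 85.4, then the shift along the tool's x, y, z in mm, then the turn, a rotation vector about the tool's x, y, z in rad. In form: [jaw, x, y, z, ax, ay, az, jaw, x, y, z, ax, ay, az, ...]. A call has exactly 10 rows; each row is the pose to reach, as a shift and turn from the pose commanded when the call began, along the tool's axes at that moment; what a row does not reach only later rows make up. A row lasts 1/10 s, in which the tool goes at most 50 mm and 8.59 degrees, less where a joint would pass 70% of its speed; a pose out of reach is approached as far as the arm can. A call with a gripper value outside its range is refused whole. The fingers move at their own pace and stop on an object; the grip force is fixed at half the most. Time passes only in rows, so rows that repeat a pose let the fingers close, or fill a call up. It gives the time, the measured TCP pose, the force, the opening and the grip force at its end, in the units of the state.
- bot.get_obs(): the state, without advancing time (a new reading comes with each control period).
- bot.read_camera(name): name is "scene" or "top" or "wrist"; returns the picture (480x640x3 uint8, red, green, blue); there is no depth.
- bot.camera_info(name): a dict with "vfov" (degrees; the focal length in pixels is half the picture's height over the tangent of half this angle, whatever the lens; pixels are square), "cx", "cy" (the principal point, pixels), "distortion" ([k1, k2, p1, p2, k3] as OpenCV has them; the pictures are not rectified), "rvec" (rotation vector, rad) and "tvec" (3), from world to camera coordinates, as OpenCV has them. Camera axes: x right, y down, z forward; pixel columns grow to the right and rows downward; lengths in m; the calibration is good to about 2 mm. A picture is of the moment at which its call begins: read the wrist's pose just before it. camera_info takes no time and is no camera call; for the wrist camera it gives the pose at the moment of the call.
- bot.sign_off(): hands the job in; it is judged then, once.
Trained networks look in the newest picture that a camera, given by its name, has taken for a name from the list of things; names that differ only in an ending like _2 or _b are one class to them, and where a whole thing is asked for, a point or a joint stands for the part that bears it (a point fixed in the world has none). Each returns a list of dicts, best first, with "confidence" (0 to 1); they miss things now and then, are a little off and sometimes report something else, mostly with a low value. They report only what shows in the picture. A call takes as long as a camera call. They do not tell look-alikes from the thing itself.
- bot.spot_in(camera, name): "bbox" ([left, top, right, bottom] in pixels, round what is visible of it).
- bot.place_of(camera, name): "uv" ([column, row] in pixels: a listed point, or the origin of a listed thing).
The state is a dict: "time_s": time; "joint_positions": joint angles; "qd": joint speeds; "tau": joint torques, N m; "ee_pos": TCP position; "orientation": TCP orientation; "ft_force": force on the tool from outside, world axes, zero at the start; "wrist_torque": the same for the moment, N m; "width": opening from 0.0 (shut) to 1.0 (fully open); "finger_force": force on a finger pad.
Only numpy, scipy, OpenCV 4.12 (cv2) and the standard library are available. Lean on these libraries where they do the work, as an engineer would, in place of code of your own. Each camera call takes 0.05 s, during which the arm holds its last target. There are 200 camera calls.

### The job

The tall wooden tea dispenser has been emptied for airing: draw its slide gate straight out by the upright grip until it meets its end stop, then let go. Leave the gate of the squat dispenser shut.

Things in the scene. Friction and masses are not known exactly. Their poses are not given: they have to be found in the camera images.
- tall: Tall dispenser, fixed: square open-topped wooden hopper 90 x 90 mm, rim 240 mm above the table, on a 130 x 120 x 15 mm stone foot, a cup under its chute. Stands left or right of the tea tray, turned up to 23 degrees. Origin: centre of the foot's underside; x points to its back, y to its left seen from the robot, z up; the gate comes out of its front (-x).
- tall_gate (a joint): How far the tall dispenser's gate is drawn out, m: 0 shut, 0.070 at its firm end stop; starts up to 30 mm out. The gate is a pale wooden board, 58 mm wide, 6 mm thick, its upper face 92 mm above the table; it slides level out of the front with about 2.5 N of friction and stays where it is left.
- tall_pull (a point): Grip point on the tall dispenser's gate, moving with it: in the upright wooden block near the board's outer end, 24 mm along the slide, 18 mm across, 38 mm high on the board. On its centre line, 12 mm below its top, 118 mm above the table, at least 80 mm in front of the hopper wall. x points into the dispenser (draw out along -x), y across the board, z up. Room to grip from above along y.
- squat_gate (a joint): How far the gate of the squat dispenser is drawn out, m: 0 shut (its start), 0.070 fully out; it must stay shut. The squat dispenser is the same as the tall one, with the same gate and grip block, but its rim is only 165 mm above the table; it stands on the other side of the tray, with a cup under its chute too.
Things that resemble listed ones, but are neither listed nor needed, are in the scene too. Leave any green look-alike of the tall alone.

How it is judged:
At the end, for the whole second after the job is handed in: The tall dispenser's gate rests within 10 mm of its end stop (drawn out more than 60 of 70 mm) and the squat dispenser's gate is shut to within 12 mm (value of joint tall_gate above 0.06 m and velocity of joint tall_gate below 0.01 m/s and value of joint squat_gate below 0.012 m); the robot touches nothing.
It fails at once if the squat dispenser's gate is drawn out (more than 12 mm) (value of joint squat_gate above 0.012 m).
It also fails if it takes over 29 s, if anything falls off the work surface, if the arm or the gripper's body presses on something with over 40 N, if the wrist force passes 120 N, or if a joint passes its speed limit or range.

## Working session

There is one attempt and no reset: what is moved stays moved. The work goes in short steps, Python scripts to look and compute and a shell command to move; the robot and the scene stay as the last step left them, time stands still between calls to the robot, and variables do not carry over. Pictures are saved under pics/ and viewed, at most 10 in all, crops included, and the job is handed in when it is done.

```bash
mkdir -p pics; cat > h.py <<'E'
import numpy as np, cv2
from station import bot
from scipy.spatial.transform import Rotation as R
def cam(n):
    i=bot.camera_info(n); f=240/np.tan(np.radians(i['vfov'])/2)
    K=np.array([[f,0,i['cx']],[0,f,i['cy']],[0,0,1]]); return K,np.array(i['distortion']),R.from_rotvec(i['rvec']).as_matrix(),np.array(i['tvec'])
def ray(c,uv):
    K,d,Rm,t=c; p=cv2.undistortPoints(np.array([[uv]],float),K,d)[0,0]
    v=Rm.T@np.array([p[0],p[1],1]); return -Rm.T@t, v
def onz(c,uv,z):
    o,v=ray(c,uv); return o+v*(z-o[2])/v[2]
def proj(c,P):
    K,d,Rm,t=c; return cv2.projectPoints(np.array(P,float).reshape(-1,1,3),Rm,t,K,d)[0][:,0]
E
python3 - <<'E'
from h import *
for n in ("scene","top"):
    im=bot.read_camera(n); cv2.imwrite(f'pics/{n}0.png',im[...,::-1]); c=cam(n)
    for name,z in(("tall",0),("tall_pull",.118)):
        for d in bot.place_of(n,name): print(n,name,d['uv'],round(d['confidence'],2),onz(c,d['uv'],z).round(3))
    for d in bot.spot_in(n,"tall"): print(n,d)
o=bot.get_obs();print(o['time_s'],o['ee_pos'],R.from_rotvec(o['orientation']).as_matrix().round(3))
E
```

```text
scene tall [198.3, 233.2] 0.97 [ 0.303 -0.23   0.   ]
scene tall [201.2, 382.1] 0.88 [ 0.634 -0.335  0.   ]
scene tall_pull [145.1, 287.9] 0.81 [ 0.478 -0.362  0.118]
scene {'bbox': [131.4, 281.5, 251.1, 427.0], 'confidence': 0.96}
scene {'bbox': [143.8, 135.8, 232.5, 264.9], 'confidence': 0.85}
top tall [430.3, 198.1] 0.85 [ 0.624 -0.332  0.   ]
top tall [394.7, 325.2] 0.65 [ 0.309 -0.236  0.   ]
top tall_pull [400.1, 390.8] 0.95 [ 0.18  -0.222  0.118]
top {'bbox': [402.8, 151.5, 490.0, 257.9], 'confidence': 0.79}
top {'bbox': [365.9, 301.2, 437.3, 397.7], 'confidence': 0.74}
0.4 [0.14979567 0.6581695  0.2502024 ] [[-0.975  0.222 -0.   ]
 [ 0.222  0.975 -0.   ]
 [ 0.    -0.    -1.   ]]
```

View pics/scene0.png

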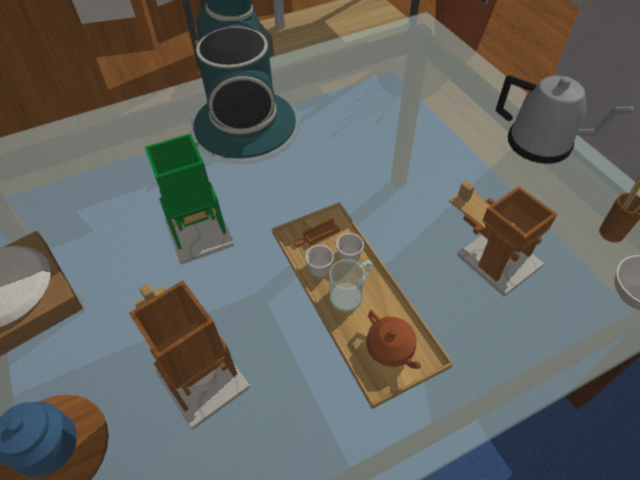

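View pics/top0.png

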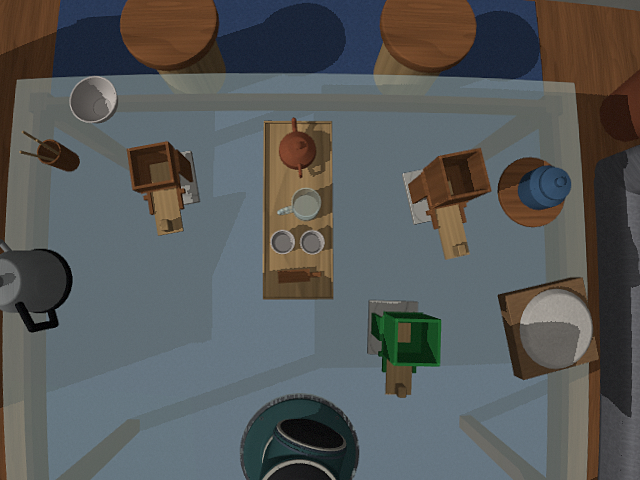

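The tall one is at right: foot about (430,200) and block about (460,248) in the top view. The squat one is at left, and the green look-alike is at (400,340).

```bash
python3 - <<'E'
from h import *
c=cam("top")
P=[onz(c,u,.24) for u in((428,163),(480,150),(490,190),(440,205))]
for p in P: print(p.round(3))
m=np.mean(P,0);print('hop',m.round(3))
b=onz(c,(460,246),.130);print('block',b.round(3)); print('scene',onz(cam("scene"),(148,290),.13).round(3),onz(cam("scene"),(145,288),.118).round(3))
for a,b2 in((P[3],P[0]),(P[2],P[1]),(b,m),(b,np.array([.629,-.334,0]))): print(np.degrees(np.arctan2((b2-a)[1],(b2-a)[0])))
for u in((440,207),(465,205),(446,258),(468,253)):print(u,onz(c,u,.092).round(3))
E
```

```text
[ 0.652 -0.256  0.24 ]
[ 0.68  -0.364  0.24 ]
[ 0.599 -0.381  0.24 ]
[ 0.569 -0.278  0.24 ]
hop [ 0.625 -0.32   0.24 ]
block [ 0.495 -0.357  0.13 ]
scene [ 0.493 -0.358  0.13 ] [ 0.478 -0.363  0.118]
14.46110123174985
11.937148773547998
15.83216968387152
9.587465040593324
(440, 207) [ 0.587 -0.326  0.092]
(465, 205) [ 0.592 -0.386  0.092]
(446, 258) [ 0.47  -0.337  0.092]
(468, 253) [ 0.481 -0.389  0.092]
```

```bash
python3 -m pendant '[85,-20,-15,-40,0,0,0, 85,-60,-45,-60,0,0,0, 85,-432,-320,-60,0,0,-0.1, 85,-432,-320,-60,0,0,-0.2, 85,-432,-320,-60,0,0,-0.3, 85,-432,-320,-60,0,0,-0.45, 85,-432,-320,-60,0,0,-0.45, 85,-432,-320,-60,0,0,-0.45, 85,-432,-320,-60,0,0,-0.45, 85,-432,-320,-60,0,0,-0.45]'; python3 -c "
from h import *
o=bot.get_obs();print(o['joint_positions']);M=R.from_rotvec(o['orientation']).as_matrix();print(M.round(3),(M.T@(np.array([.495,-.357,.30])-o['ee_pos'])).round(4))"
```

```text
time_s: 1.4
ee_pos: [0.4555, 0.3013, 0.3104]
orientation: [-0.355, 3.121, 0.001]
ft_force: [0.9, 1.0, -0.7]
width: 0.995
finger_force: 0.0
[ 5.37573571e-01 -1.75336387e-01  1.63021065e+00  6.82298428e-05
  1.68598489e+00 -1.25951843e+00]
[[-0.975 -0.224  0.001]
 [-0.224  0.975  0.   ]
 [-0.001  0.    -1.   ]] [ 0.1093 -0.6503  0.0102]
```

```bash
python3 -m pendant '[85,50,-325,0,0,0,0, 85,50,-325,0,0,0,0, 85,50,-325,0,0,0,0, 85,109,-650,0,0,0,0, 85,109,-650,0,0,0,0, 85,109,-650,0,0,0,0, 85,109,-650,0,0,0,0, 85,109,-650,0,0,0,0, 85,109,-650,0,0,0,0, 85,109,-650,0,0,0,0]'; python3 -c "
from h import *
o=bot.get_obs();print(o['joint_positions']);M=R.from_rotvec(o['orientation']).as_matrix();print(M.round(3),(M.T@(np.array([.495,-.357,.26])-o['ee_pos'])).round(4))"
```

```text
time_s: 2.4
ee_pos: [0.4848, -0.1981, 0.3104]
orientation: [-0.354, 3.121, -0.001]
ft_force: [0.7, 0.0, 0.5]
width: 0.998
finger_force: 0.0
[-4.36675384e-01 -2.25288419e-01  1.67289482e+00  4.19185791e-05
  1.69318516e+00 -2.23342771e+00]
[[-0.975 -0.224  0.001]
 [-0.224  0.975 -0.   ]
 [-0.001 -0.    -1.   ]] [ 0.0257 -0.1571  0.0505]
```

```bash
python3 -m pendant '[85,26,-157,10,0,0,0, 85,26,-157,10,0,0,0, 85,26,-157,10,0,0,0, 85,26,-157,10,0,0,0, 85,26,-157,50,0,0,0, 85,26,-157,50,0,0,0, 85,26,-157,50,0,0,0, 85,26,-157,50,0,0,0, 85,26,-157,50,0,0,0, 85,26,-157,50,0,0,0]'; python3 -c "
from h import *
o=bot.get_obs();c=cam('wrist');im=bot.read_camera('wrist')
for d in bot.place_of('wrist','tall_pull'): print(d,onz(c,d['uv'],.118))
print(o['ee_pos'],o['joint_positions'],o['ft_force'])
T=np.array([.495,-.357,.118]);print(proj(c,[T]))
cv2.imwrite('pics/w1.png',im[...,::-1])"
```

```text
time_s: 3.4
ee_pos: [0.4955, -0.3546, 0.2614]
orientation: [-0.355, 3.12, -0.002]
ft_force: [0.6, 0.2, 0.3]
width: 0.995
finger_force: 0.0
{'uv': [315.6, 220.6], 'confidence': 0.81} [ 0.4870299  -0.36321612  0.118     ]
[ 0.4954525  -0.35461945  0.26138937] [-6.63078676e-01 -3.02991851e-02  1.57469935e+00 -7.63464232e-06
  1.59554764e+00 -2.46057466e+00] [0.64043205 0.15546946 0.32606398]
[[321.0337092  231.67007718]]
```

View pics/w1.png

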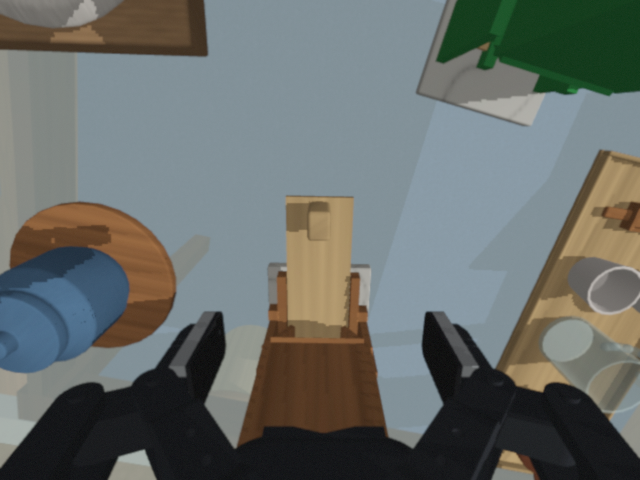

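The board runs straight down the image, so yaw is right. The block spans about columns 308–329 and rows 203–241.

```bash
python3 -c "
from h import *
c=cam('wrist');im=cv2.imread('pics/w1.png')
cv2.imwrite('pics/w1c.png',cv2.resize(im[180:280,260:380],None,fx=5,fy=5,interpolation=cv2.INTER_CUBIC))
o=bot.get_obs();M=R.from_rotvec(o['orientation']).as_matrix()
for u in((318,203),(318,241),(308,220),(329,220),(316,221)):
  print(u,[(M.T@(onz(c,u,z)-o['ee_pos'])).round(4) for z in(.130,.092,.118)])
print([onz(c,u,.092).round(3) for u in ((286,196),(353,196),(289,338),(351,338))])
"
```

```text
(318, 203) [array([ 0.0273, -0.0041,  0.1307]), array([ 0.0186, -0.0048,  0.1687]), array([ 0.0246, -0.0043,  0.1427])]
(318, 241) [array([-0.0024, -0.0043,  0.1308]), array([-0.0156, -0.0049,  0.1688]), array([-0.0066, -0.0045,  0.1428])]
(308, 220) [array([ 0.0143, -0.0117,  0.1308]), array([ 0.0036, -0.0135,  0.1688]), array([ 0.0109, -0.0123,  0.1428])]
(329, 220) [array([0.0143, 0.004 , 0.1307]), array([0.0036, 0.0047, 0.1687]), array([0.0109, 0.0042, 0.1427])]
(316, 221) [array([ 0.0135, -0.0057,  0.1308]), array([ 0.0027, -0.0066,  0.1688]), array([ 0.0101, -0.006 ,  0.1428])]
[array([ 0.479, -0.391,  0.092]), array([ 0.466, -0.336,  0.092]), array([ 0.616, -0.362,  0.092]), array([ 0.602, -0.303,  0.092])]
```

View pics/w1c.png

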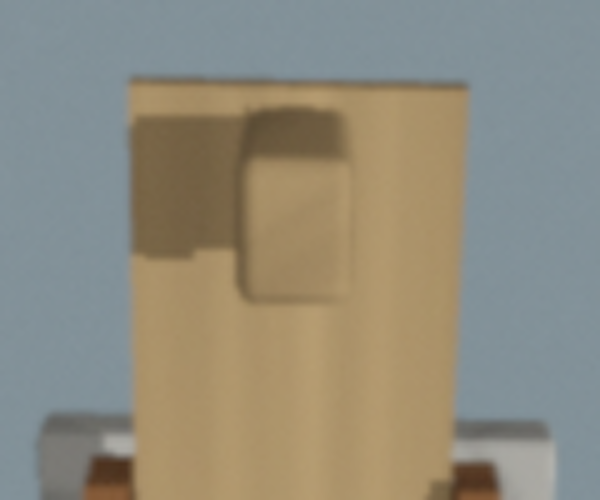

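```bash
python3 -m pendant '[85,9,-3,20,0,0,0, 85,9,-3,45,0,0,0, 85,9,-3,70,0,0,0, 85,9,-3,95,0,0,0, 85,9,-3,115,0,0,0, 85,9,-3,130,0,0,0, 85,9,-3,140,0,0,0, 85,9,-3,141,0,0,0, 85,9,-3,141,0,0,0, 60,9,-3,141,0,0,0]' && python3 -m pendant '[40,0,0,0,0,0,0, 25,0,0,0,0,0,0, 10,0,0,0,0,0,0, 0,0,0,0,0,0,0, 0,0,0,0,0,0,0, 0,0,0,0,0,0,0, 0,0,0,0,0,0,0, 0,0,0,0,0,0,0, 0,0,0,0,0,0,0, 0,0,0,0,0,0,0]'
```

```text
time_s: 4.5
ee_pos: [0.4874, -0.36, 0.1202]
orientation: [-0.354, 3.121, -0.002]
ft_force: [-0.1, -0.1, -1.2]
width: 0.858
finger_force: 0.0
time_s: 5.5
ee_pos: [0.4873, -0.3605, 0.1196]
orientation: [-0.353, 3.121, -0.003]
ft_force: [1.4, -5.5, 0.4]
width: 0.198
finger_force: 59.1
```

```bash
python3 -m pendant '[0,4,0,0,0,0,0, 0,8,0,0,0,0,0, 0,12,0,0,0,0,0, 0,16,0,0,0,0,0, 0,20,0,0,0,0,0, 0,24,0,0,0,0,0, 0,28,0,0,0,0,0, 0,32,0,0,0,0,0, 0,35,0,0,0,0,0, 0,35,0,0,0,0,0]'
```

```text
time_s: 6.5
ee_pos: [0.4526, -0.3679, 0.1195]
orientation: [0.354, -3.121, 0.001]
ft_force: [-1.5, -5.7, 4.8]
width: 0.199
finger_force: 59.7
```

```bash
python3 -m pendant '[0,2,0,0,0,0,0, 0,4,0,0,0,0,0, 0,6,0,0,0,0,0, 0,8,0,0,0,0,0, 0,10,0,0,0,0,0, 0,12,0,0,0,0,0, 0,14,0,0,0,0,0, 0,15,0,0,0,0,0, 0,15,0,0,0,0,0, 0,15,0,0,0,0,0]'
```

```text
time_s: 7.5
ee_pos: [0.4411, -0.3703, 0.1194]
orientation: [-0.355, 3.115, -0.001]
ft_force: [31.0, -0.8, -3.9]
width: 0.202
finger_force: 58.7
```

```bash
python3 -m pendant '[0,-3,0,0,0,0,0, 0,-3,0,0,0,0,0, 30,-3,0,0,0,0,0, 60,-3,0,0,0,0,0, 60,-3,0,0,0,0,0, 60,-3,0,0,0,0,0, 60,-3,0,-20,0,0,0, 60,-3,0,-60,0,0,0, 60,-3,0,-100,0,0,0, 60,-3,0,-120,0,0,0]'; python3 -c "
from h import *
c=cam('top')
bot.read_camera('wrist');d=bot.place_of('wrist','tall_pull');w=cam('wrist');print([(e['confidence'],onz(w,e['uv'],.118)) for e in d])
im=bot.read_camera('wrist');cv2.imwrite('pics/w2.png',im[...,::-1]);print(bot.get_obs()['ft_force'])
"
```

```text
time_s: 8.5
ee_pos: [0.4416, -0.3706, 0.2428]
orientation: [-0.354, 3.119, -0.004]
ft_force: [-0.2, -0.1, -0.3]
width: 0.698
finger_force: 0.0
[(0.96, array([ 0.44420853, -0.37497063,  0.118     ]))]
[ 0.23067699 -0.30777828 -0.17603279]
```

View pics/w2.png

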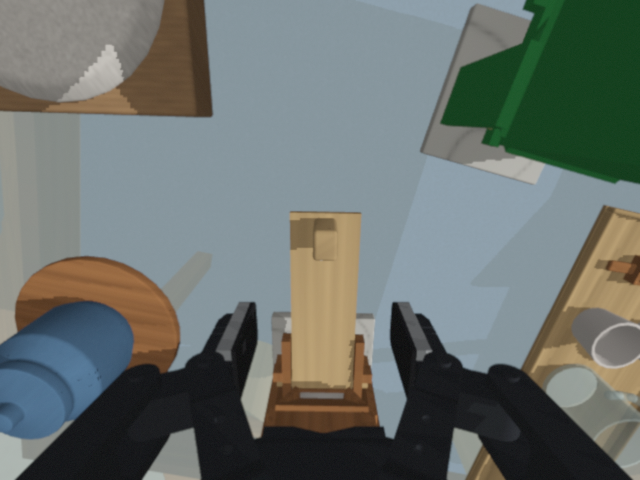

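The gate hit something firm at 31 N and the block is now free at (325,240). I'll check that this was the end stop by comparing with the shut squat gate in the top view.

```bash
python3 -c "
from h import *
c=cam('top');im=bot.read_camera('top');cv2.imwrite('pics/t2.png',im[...,::-1])
for n,z in(('tall_pull',.118),('squat_gate',.1),('tall',0)):
  for d in bot.place_of('top',n) if n!='squat_gate' else []: print(n,d['uv'],d['confidence'],onz(c,d['uv'],z).round(3))
a=cv2.resize(im[130:280,110:220],None,fx=3.6,fy=3.6);b=cv2.resize(im[130:280,390:500],None,fx=3.6,fy=3.6)
cv2.imwrite('pics/t2c.png',np.hstack([a,b])[...,::-1])"
```

```text
tall_pull [463.5, 268.7] 0.88 [ 0.445 -0.368  0.118]
tall_pull [397.9, 391.7] 0.59 [ 0.178 -0.217  0.118]
tall [392.0, 327.0] 0.77 [ 0.304 -0.229  0.   ]
tall [429.8, 195.1] 0.55 [ 0.631 -0.331  0.   ]
```

View pics/t2c.png

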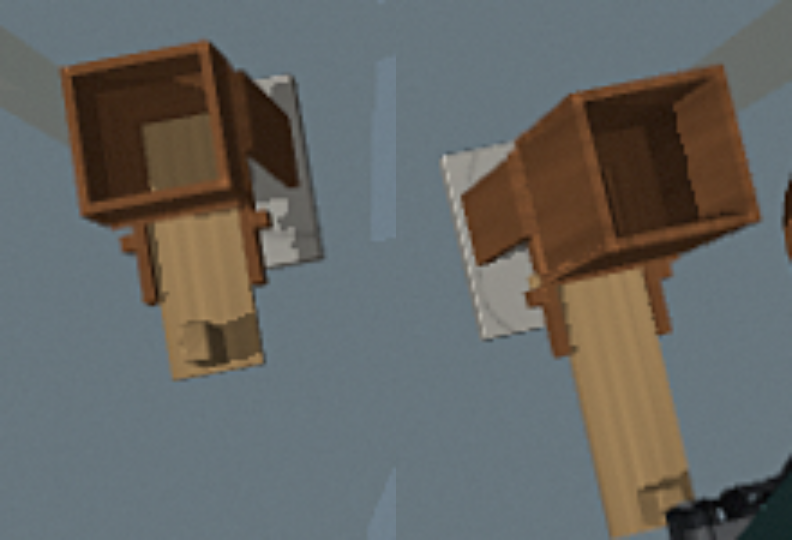

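Measured from the guide-rail ends, the tall board's outer end stands about 53 px out and the shut squat's about 22 px. At 2.3 mm/px that is about 71 mm of draw, so the gate is at its end stop.

```bash
python3 -c "
from station import bot
print(bot.sign_off())"
```

```text
the job is handed in; nothing more can be done
None
```

The tall dispenser's gate is drawn out to its end stop (about 71 mm measured in the top camera view) and released. The squat gate was left shut, the gripper is clear of everything, and the job is handed in.

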